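# Open the safety-capped solvent bottle

## Task

Open the solvent bottle that is clamped in the round bench holder: take its black push-and-turn safety cap gently, without squeezing it hard, push it down against its spring, twist it anticlockwise until it is free, and lift it straight off. Finish while still holding the cap in the gripper, upright and still, about 5 cm up from where it sat and over the bottle's mouth. Do not knock or shift the other things on the bench.

Things in the scene. Friction and masses are not known exactly. Their poses are not given: they have to be found in the camera images.
- bottle: White plastic bottle, 64 mm in diameter, clamped in a round steel holder (100 mm disc, 10 mm thick) bolted to the bench: it cannot move or turn. Origin: centre of the holder's underside, on the bench; z up the bottle's axis. Its shoulder narrows to 36 mm at 110 mm height, then a 31 mm neck. Two lugs on the neck, along the bottle's +x and -x, lock the cap.
- mouth (a point): Centre of the bottle's neck rim, 139 mm above the bottle's origin. A 22 mm wide sprung seal stands 10 mm out of the mouth and pushes the cap up: about 4 N at first, 0.8 N more per mm pressed. The cap bottoms on the rim when pushed down 10 mm.
- cap: Black ribbed round safety cap, 52 mm in diameter, 38 mm high, 28 to 56 g. Origin: centre of its lower rim; z up its axis. Locked, its origin is 126 mm above the bottle's origin and its x axis lies within 0.1 rad of the bottle's; about 1 mm sideways play. Thin plastic: it cracks if squeezed with over 35 N per finger; a grip of 15 to 25 N is plenty.
- cap_grip (a point): Point on the cap's axis, 30 mm above its lower rim, 8 mm under its top: grip the cap here, from above, in any yaw. To free it push it down 7 to 9 mm (at least 5.5) and, keeping it down, turn it anticlockwise seen from above by 1.2 to 1.4 rad: past 0.85 rad it is unlocked and lifts straight off (up to 2.2 rad). Clockwise is blocked; let up before 0.85 rad it stays locked.
- dropper: Bystander: loose white dropper bottle, 60 mm in diameter, 150 mm high with a thin pointed spout and no cap. Origin: centre of its underside.
- spray: Bystander: loose spray can, 54 mm in diameter, 165 mm high. Origin: centre of its underside.
- flux_jar: Bystander: loose low jar, 54 mm in diameter, 50 mm high. Origin: centre of its underside.
- spool: Bystander: loose metal wire spool standing on its flange, 62 mm in diameter, 45 mm high. Origin: centre of its underside.
- meter: Bystander: loose multimeter lying flat, 170 x 85 x 40 mm. Origin: centre of its underside.
- board: Bystander: loose circuit board lying flat, 130 x 100 mm, 20 mm high over its parts. Origin: centre of its underside.
- driver: Bystander: loose screwdriver lying flat, handle to its own -x. Origin: its underside, near the middle.

How it is judged:
By the outcome, as a careful person would: the job done as asked, in the order asked, and still so for the second after the job is handed in, while the arm keeps its last pose, push and grip.
It also fails if it takes over 35 s, if anything falls off the work surface, if the arm or the gripper's body presses on something with over 40 N, if the wrist force passes 120 N, or if a joint passes its speed limit or range.

## Robot

A 6-joint arm with a two-finger parallel gripper is mounted at the origin on the work surface. World frame = base frame: x ahead of the robot, y to its left, z up, the work surface at z = 0. Lengths are in mm, angles in rad, forces in N, time in s.
With the tool pointing down it reaches from about 350 to 875 mm from the base axis. Payload 4.2 kg.
Tool frame: the origin (TCP) lies at the very end of the fingers, on their centre line; the grasp point (between the pads) lies 19 mm behind it; z points along the fingers, y is the line along which they close (so a half turn about z gives the same grasp; the last joint's range is limited). The gripper opens to 85 mm and grips with 20 to 120 N. Pads are 22 mm wide; open, the fingers measure 114 mm over their backs; the gripper's body (76 mm by 85 mm) begins 54 mm behind the grasp point. The pads swing forward as they close: fully open they stand 13 mm farther back than shut.
Start: joints at [-0.896, 0.385, 0.008, 0, -1.194, -0.259], TCP at [252.464, -571.718, 231.312] pointing down, gripper open.
Joint ranges: [-3.14, 3.14], [-1.21, 2.06], [-1.07, 1.41], [-3.16, 2.05], [-2.99, -0.16], [-3.1, 3.1]. Speed limits (rad/s): [2.79, 2.79, 3.14, 3.14, 3.14, 3.14].

## Interface

Orientations are given as a unit quaternion [x, y, z, w].
In Python, from bench import arm, viewer gives the robot as it stands. The module is installed in compiled form; this text tells all that it offers.
- The arm moves only by the tool nudge_tcp, called after "Request:" as name(argument=value, ...) on one line, values as JSON. Schema: {"type":"object","properties":{"segments":{"type":"object","properties":{"dx":{"type":"array","items":{"type":"number"},"minItems":1,"maxItems":10},"dy":{"type":"array","items":{"type":"number"},"minItems":1,"maxItems":10},"dz":{"type":"array","items":{"type":"number"},"minItems":1,"maxItems":10},"drx":{"type":"array","items":{"type":"number"},"minItems":1,"maxItems":10},"dry":{"type":"array","items":{"type":"number"},"minItems":1,"maxItems":10},"drz":{"type":"array","items":{"type":"number"},"minItems":1,"maxItems":10}},"additionalProperties":false,"required":["dx","dy","dz","drx","dry","drz"]},"aperture":{"type":"number"},"only":{"type":"string"},"quiet":{"type":"boolean"},"lines":{"type":"string"}},"required":["segments"],"additionalProperties":false}. segments is an object with one list for each field, all of the same length, 1 to 10, a row being the entries at one place: dx, dy, dz (the shift in mm), drx, dry, drz (a rotation vector in rad); each row is the pose to reach, as a shift and turn from the pose commanded when the call began, along the tool's axes at that moment; what a row does not reach only later rows make up. A row lasts 1/10 s, in which the tool goes at most 50 mm and 0.15 rad, less where a joint would pass 70% of its speed; a pose out of reach is approached as far as the arm can. aperture is the finger opening in mm, set as the call begins (left out keeps the last). The fingers move at their own pace and stop on an object; the grip force is fixed at half the most. Time passes only in rows, so rows that do not move let the fingers close. The tool returns the time, the measured TCP pose, the force, the opening and the grip force at its end. only (a regular expression) keeps the lines of the reply that match it, lines (a string "A,B") keeps lines A to B, and quiet returns only ok. Input that does not fit is refused with a message, and nothing moves.
- arm.read_state(): the state, without advancing time (a new reading comes with each control period).
- viewer.get_image(name): name is "scene" or "top" or "wrist"; returns (picture, depth): 480x640x3 uint8, blue, green, red; 480x640 float32, mm along the optical axis (not along the pixel's ray), 0 where there is no reading.
- viewer.get_calibration(name): a dict with "K" (3x3 intrinsics, pixels), "rvec" (rotation vector, rad) and "tvec" (3), from world to camera coordinates, as OpenCV has them. Camera axes: x right, y down, z forward; pixel columns grow to the right and rows downward; lengths in mm; the calibration is good to about 2 mm. A picture is of the moment at which its call begins: read the wrist's pose just before it. get_calibration takes no time and is no camera call; for the wrist camera it gives the pose at the moment of the call.
- arm.job_done(): hands the job in; it is judged then, once.
The state is a dict: "clock": time; "joints": joint angles; "joint_vel": joint speeds; "joint_efforts": joint torques, N m; "position": TCP position; "ee_rot": TCP orientation; "contact_force": force on the tool from outside, world axes, zero at the start; "wrist_torque": the same for the moment, N m; "gripper_width": finger opening in mm; "grasp_force": force on a finger pad.
Only numpy, scipy, OpenCV 4.12 (cv2) and the standard library are available. Lean on these libraries where they do the work, as an engineer would, in place of code of your own. Each camera call takes 0.05 s, during which the arm holds its last target. There are 200 camera calls.

## Working session

There is one attempt and no reset: what is moved stays moved. The work goes in short steps, Python scripts to look and compute and a tool call to move; the robot and the scene stay as the last step left them, time stands still between calls to the robot, and variables do not carry over. Pictures are saved under pics/ and viewed, at most 10 in all, crops included, and the job is handed in when it is done.

```bash
mkdir -p pics; cat > h.py <<'E'
import numpy as np, cv2
from bench import arm, viewer
def grab(name):
    c=viewer.get_calibration(name); im,d=viewer.get_image(name)
    R=cv2.Rodrigues(np.array(c["rvec"],float))[0]; t=np.array(c["tvec"],float).ravel(); K=np.array(c["K"])
    v,u=np.mgrid[:480,:640]
    P=np.stack([(u-K[0,2])/K[0,0]*d,(v-K[1,2])/K[1,1]*d,d],-1)
    W=(P-t)@R
    W[d==0]=np.nan
    return im,d,W
E
python3 - <<'E'
from h import *
for n in("top","scene"):
    im,d,W=grab(n); cv2.imwrite(f"pics/{n}.png",im); np.savez(f"{n}.npz",im=im,W=W)
s=arm.read_state(); print(s)
E
```

```text
{'clock': 0.1, 'joints': array([-8.96375216e-01,  3.85465675e-01,  6.77399557e-03, -4.41195253e-04,
       -1.19397030e+00, -2.58572140e-01]), 'joint_vel': array([-0.00147265, -0.00140413,  0.00430938,  0.00257762, -0.00123796,
        0.00068108]), 'joint_efforts': array([-7.77624027e-04, -3.93319702e+01,  1.88928741e+01,  4.19800848e+00,
       -2.64125905e-03,  8.50703572e-06]), 'position': array([ 252.27747367, -571.26521445,  230.34298162]), 'ee_rot': array([-2.06349828e-01,  9.78477816e-01,  9.25373984e-04, -2.36412999e-04]), 'contact_force': array([-0.43820033,  0.13407592,  0.08248263]), 'wrist_torque': array([0.01503945, 0.02767704, 0.03426804]), 'grasp_force': 0.0, 'gripper_width': 85.1449159083765}
```

View pics/top.png

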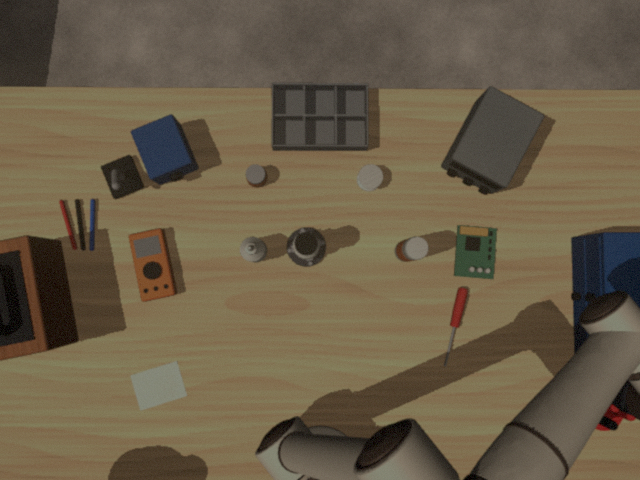

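View pics/scene.png

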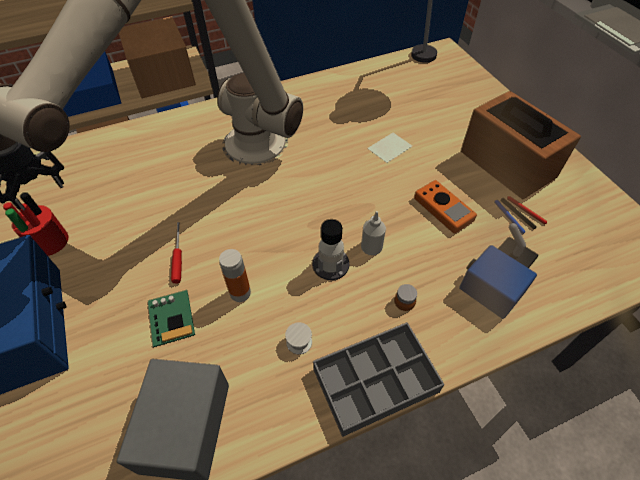

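The bottle is at about (306,245) in the top view, with the black cap on it. The dropper is close to its left at (254,249), and the spray can is at (412,248). In the scene view the cap is at (331,232). Next I'll measure them.

```bash
python3 - <<'E'
from h import *
from scipy.optimize import least_squares
for n,(u0,u1,v0,v1) in {"top":(280,335,220,270),"scene":(315,347,215,262)}.items():
    z=np.load(n+".npz"); W=z["W"][v0:v1,u0:u1].reshape(-1,3)
    T=W[(W[:,2]>157)&(W[:,2]<172)]
    print(n,"cap top n",len(T),np.median(T,0),T.min(0),T.max(0))
    S=W[(W[:,2]>130)&(W[:,2]<158)]
    if len(S)>10:
        f=least_squares(lambda p:np.hypot(S[:,0]-p[0],S[:,1]-p[1])-26,np.median(T,0)[:2],loss="soft_l1"); print("side fit",len(S),f.x)
z=np.load("top.npz");W=z["W"]
for nm,(u0,u1,v0,v1) in dict(dropper=(236,270,232,266),spray=(392,432,232,264)).items():
    w=W[v0:v1,u0:u1].reshape(-1,3);w=w[w[:,2]>60]
    print(nm,np.nanmedian(w,0),w.min(0),w.max(0))
s=arm.read_state();from scipy.spatial.transform import Rotation as R
print(R.from_quat(s["ee_rot"]).as_matrix().round(3))
E
```

```text
top cap top n 422 [541.34812411  33.60658248 164.28472015] [516.56449654   8.93825355 157.17530599] [565.9938188   58.24952387 171.33480804]
scene cap top n 324 [547.65135556  31.51244354 165.29917617] [518.74556981   6.02059965 157.02283959] [573.17003027  58.44178839 170.03694174]
side fit 137 [543.93888974  33.29683848]
dropper [530.86130402 158.31744633  96.49678464] [503.01742765 132.05143566  60.90362088] [560.1874755  190.41960937 154.10359775]
spray [ 529.64212353 -206.08489767  163.47049658] [ 504.0858712  -237.88079189   60.74963886] [ 557.8105826  -187.14106867  171.63485407]
[[-0.915 -0.404 -0.001]
 [-0.404  0.915  0.002]
 [ 0.     0.002 -1.   ]]
```

Request:
nudge_tcp(segments={"dx": [0, -36, -72, -108, -144, -180, -216, -252, -288, -324], "dy": [0, 31, 62, 93, 124, 155, 186, 216, 246, 277], "dz": [-40, -40, -40, -40, -40, -40, -40, -40, -40, -40], "drx": [0, 0, 0, 0, 0, 0, 0, 0, 0, 0], "dry": [0, 0, 0, 0, 0, 0, 0, 0, 0, 0], "drz": [0, 0, 0, 0, 0, 0, 0, 0, 0, 0]}, aperture=85)

```text
clock: 1.1
position: [437.2, -185.6, 271.2]
ee_rot: [-0.206, 0.978, 0.0, -0.0]
contact_force: [0.8, -0.1, 0.5]
gripper_width: 84.8
grasp_force: 0.0
```

Request:
nudge_tcp(segments={"dx": [-36, -72, -108, -144, -170, -186, -186, -186], "dy": [31, 62, 93, 124, 146, 159, 159, 159], "dz": [0, 0, 0, 0, 0, 0, 0, 0], "drx": [0, 0, 0, 0, 0, 0, 0, 0], "dry": [0, 0, 0, 0, 0, 0, 0, 0], "drz": [0, 0, 0, 0, 0, 0, 0, 0]})

```text
clock: 1.9
position: [542.5, 32.8, 270.8]
ee_rot: [-0.206, 0.978, -0.0, -0.001]
contact_force: [0.6, -0.8, 0.4]
gripper_width: 85.0
grasp_force: 0.0
```

```bash
python3 - <<'E'
from h import *
from scipy.optimize import least_squares
from scipy.spatial.transform import Rotation as R
s=arm.read_state();im,d,W=grab("wrist"); cv2.imwrite("pics/w1.png",im)
w=W.reshape(-1,3); w=w[np.hypot(w[:,0]-542,w[:,1]-33)<45]
T=w[(w[:,2]>155)&(w[:,2]<172)]; print(len(T),np.median(T,0),T.min(0),T.max(0),(T.min(0)+T.max(0))/2)
e,_=cv2.minEnclosingCircle(T[:,:2].astype(np.float32)),0; print(e)
print(s["position"],s["joints"],R.from_quat(s["ee_rot"]).as_matrix().round(4))
print(s["contact_force"])
E
```

```text
4905 [542.54525367  32.62166011 164.59964336] [518.19761623   7.2798763  155.04688136] [569.88396301  59.81564199 167.27760757] [544.04078962  33.54775914 161.16224447]
((544.3175659179688, 33.36024475097656), 26.469341278076172)
[542.46047287  32.83410403 270.81426203] [ 3.58860223e-01  2.19878292e-01 -1.26936209e-01 -9.43251211e-05
 -1.22551270e+00 -1.51369737e+00] [[-9.147e-01 -4.040e-01 -1.500e-03]
 [-4.040e-01  9.147e-01 -5.000e-04]
 [ 1.500e-03  2.000e-04 -1.000e+00]]
[ 0.56905073 -0.81983611  0.40065479]
```

View pics/w1.png

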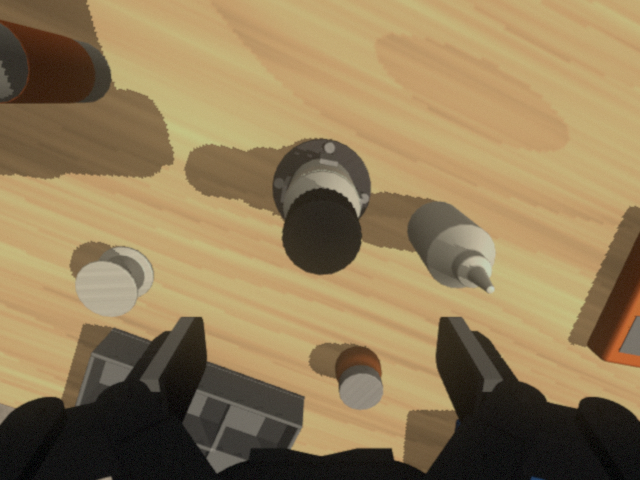

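```bash
python3 - <<'E'
from h import *
im,d,W=grab("wrist")
m=((W[...,2]>160)&(W[...,2]<170)&(np.hypot(W[...,0]-542,W[...,1]-33)<40)).astype(np.uint8)
c=max(cv2.findContours(m,0,cv2.CHAIN_APPROX_NONE)[0],key=cv2.contourArea)
p=W[c[:,0,1],c[:,0,0]]; 
print(cv2.fitEllipse(c), cv2.fitEllipse(p[:,:2].astype(np.float32).reshape(-1,1,2)), np.median(W[m>0],0), W[m>0].mean(0))
E
```

```text
((321.7588195800781, 236.64320373535156), (75.75141143798828, 78.68486785888672), 92.1521224975586) ((544.0890502929688, 33.362911224365234), (50.96839141845703, 51.195838928222656), 16.2349796295166) [542.96447762  32.84872885 164.61496222] [543.16958483  32.97731842 164.54726234]
```

The cap is at about (322,235), centred between the fingers, and the dropper is clear on the right at (455,245). I'll go down now.

Request:
nudge_tcp(segments={"dx": [-1, -1, -1, -1, -1, -1, -1, -1, -1], "dy": [0, 0, 0, 0, 0, 0, 0, 0, 0], "dz": [30, 60, 85, 105, 120, 130, 135, 135, 135], "drx": [0, 0, 0, 0, 0, 0, 0, 0, 0], "dry": [0, 0, 0, 0, 0, 0, 0, 0, 0], "drz": [0, 0, 0, 0, 0, 0, 0, 0, 0]})

```text
clock: 2.9
position: [544.3, 33.4, 137.1]
ee_rot: [-0.206, 0.978, -0.0, 0.001]
contact_force: [-0.6, 0.2, 0.5]
gripper_width: 85.1
grasp_force: 0.0
```

Request:
nudge_tcp(segments={"dx": [0, 0, 0, 0, 0, 0], "dy": [0, 0, 0, 0, 0, 0], "dz": [0, 0, 0, 0, 0, 0], "drx": [0, 0, 0, 0, 0, 0], "dry": [0, 0, 0, 0, 0, 0], "drz": [0, 0, 0, 0, 0, 0]}, aperture=54)

```text
clock: 3.5
position: [543.8, 33.6, 136.3]
ee_rot: [-0.206, 0.978, 0.0, 0.0]
contact_force: [-1.2, -0.2, -1.8]
gripper_width: 54.1
grasp_force: 0.0
```

Request:
nudge_tcp(segments={"dx": [0, 0, 0], "dy": [0, 0, 0], "dz": [0, 0, 0], "drx": [0, 0, 0], "dry": [0, 0, 0], "drz": [0, 0, 0]}, aperture=52)

```text
clock: 3.8
position: [543.8, 33.6, 136.3]
ee_rot: [-0.206, 0.978, 0.0, 0.0]
contact_force: [-1.3, 1.2, -0.3]
gripper_width: 52.2
grasp_force: 0.3
```

Request:
nudge_tcp(segments={"dx": [0, 0, 0], "dy": [0, 0, 0], "dz": [0, 0, 0], "drx": [0, 0, 0], "dry": [0, 0, 0], "drz": [0, 0, 0]}, aperture=51.5)

```text
clock: 4.1
position: [543.8, 33.6, 136.4]
ee_rot: [-0.206, 0.978, 0.0, 0.0]
contact_force: [-0.1, 0.7, 1.4]
gripper_width: 51.7
grasp_force: 8.0
```

Request:
nudge_tcp(segments={"dx": [0, 0, 0], "dy": [0, 0, 0], "dz": [0, 0, 0], "drx": [0, 0, 0], "dry": [0, 0, 0], "drz": [0, 0, 0]}, aperture=51)

```text
clock: 4.4
position: [543.8, 33.6, 136.4]
ee_rot: [-0.206, 0.978, 0.0, 0.0]
contact_force: [-0.6, 0.6, 1.3]
gripper_width: 51.4
grasp_force: 18.3
```

Request:
nudge_tcp(segments={"dx": [0, 0, 0, 0, 0, 0, 0], "dy": [0, 0, 0, 0, 0, 0, 0], "dz": [0, 2, 4, 6, 8, 8, 8], "drx": [0, 0, 0, 0, 0, 0, 0], "dry": [0, 0, 0, 0, 0, 0, 0], "drz": [0, 0, 0, 0, 0, 0, 0]}, aperture=50.75)

```text
clock: 5.1
position: [543.9, 33.6, 129.4]
ee_rot: [-0.207, 0.978, -0.0, 0.0]
contact_force: [-3.6, 1.4, 8.5]
gripper_width: 51.4
grasp_force: 24.2
```

```bash
python3 - <<'E'
from h import *
im,d,W=grab("wrist"); cv2.imwrite("pics/w2.png",im)
m=(np.hypot(W[...,0]-543,W[...,1]-33)<18)&(W[...,2]>145)&(W[...,2]<172)
print(m.sum(),np.median(W[m],0))
E
```

```text
7863 [542.29410001  32.6507348  157.56127293]
```

Pushed down 7 mm with no slip. Adding 1 mm and turning.

Request:
nudge_tcp(segments={"dx": [0, 0, 0, 0, 0, 0, 0, 0, 0, 0], "dy": [0, 0, 0, 0, 0, 0, 0, 0, 0, 0], "dz": [1, 1, 1, 1, 1, 1, 1, 1, 1, 1], "drx": [0, 0, 0, 0, 0, 0, 0, 0, 0, 0], "dry": [0, 0, 0, 0, 0, 0, 0, 0, 0, 0], "drz": [0, -0.08, -0.16, -0.24, -0.32, -0.4, -0.48, -0.56, -0.64, -0.64]})

```text
clock: 6.15
position: [546.0, 33.7, 129.3]
ee_rot: [-0.505, 0.863, -0.001, 0.002]
contact_force: [-0.6, 0.2, 8.6]
gripper_width: 51.2
grasp_force: 24.3
```

```bash
python3 - <<'E'
from h import *
s=arm.read_state(); print(s["wrist_torque"],s["joints"])
im,d,W=grab("wrist")
m=(np.hypot(W[...,0]-543,W[...,1]-33)<18)&(W[...,2]>145)&(W[...,2]<172)
print(m.sum(),np.median(W[m],0))
E
```

```text
[0.09860473 0.18883795 0.0521603 ] [ 0.3590924   0.34853804 -0.33007018  0.00214448 -0.8869427  -0.87290085]
7919 [542.5911413   32.33090432 157.48516708]
```

Request:
nudge_tcp(segments={"dx": [0, 0, 0, 0, 0, 0, 0, 0, 0, 0], "dy": [0, 0, 0, 0, 0, 0, 0, 0, 0, 0], "dz": [0.5, 0.5, 0.5, 0.5, 0.5, 0.5, 0.5, 0.5, 0.5, 0.5], "drx": [0, 0, 0, 0, 0, 0, 0, 0, 0, 0], "dry": [0, 0, 0, 0, 0, 0, 0, 0, 0, 0], "drz": [-0.08, -0.16, -0.24, -0.32, -0.4, -0.48, -0.56, -0.64, -0.7, -0.7]})

```text
clock: 7.2
position: [546.1, 33.8, 129.0]
ee_rot: [0.77, -0.638, 0.002, -0.002]
contact_force: [-0.1, 0.3, 8.9]
gripper_width: 51.2
grasp_force: 24.3
```

```bash
python3 - <<'E'
from h import *
s=arm.read_state(); print(s["wrist_torque"],s["joints"])
im,d,W=grab("wrist"); cv2.imwrite("pics/w3.png",im)
m=(np.hypot(W[...,0]-543,W[...,1]-33)<18)&(W[...,2]>145)&(W[...,2]<172)
print(m.sum(),np.median(W[m],0))
E
```

```text
[0.21783826 0.21781423 0.00695472] [ 0.35913772  0.34900977 -0.33047961  0.00220423 -0.88572392 -0.17326122]
7809 [543.13327959  32.22571491 157.01583089]
```

View pics/w3.png

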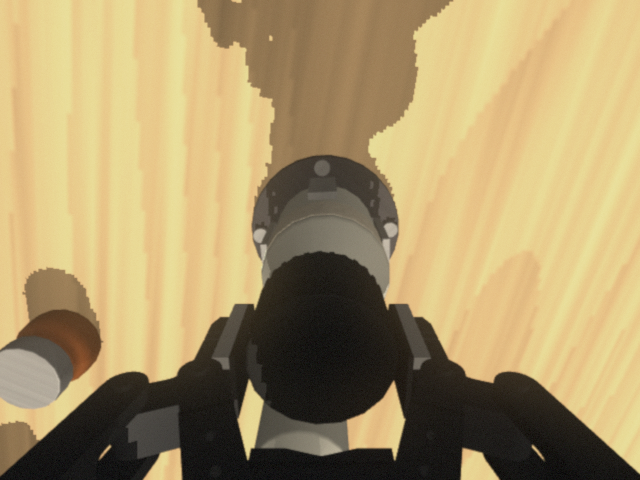

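The cap at (322,340) is still gripped after 1.34 rad, with the torque near zero and the dropper clear below it. I'll lift a first, slow stretch.

Request:
nudge_tcp(segments={"dx": [0, 0, 0, 0, 0, 0, 0], "dy": [0, 0, 0, 0, 0, 0, 0], "dz": [-2, -4, -6, -8, -10, -12, -12], "drx": [0, 0, 0, 0, 0, 0, 0], "dry": [0, 0, 0, 0, 0, 0, 0], "drz": [0, 0, 0, 0, 0, 0, 0]})

```text
clock: 7.95
position: [542.9, 33.3, 138.0]
ee_rot: [0.769, -0.639, -0.001, 0.001]
contact_force: [0.4, 0.5, 0.7]
gripper_width: 51.3
grasp_force: 23.8
```

Request:
nudge_tcp(segments={"dx": [0, 0, 0, 0, 0, 0, 0, 0, 0, 0], "dy": [0, 0, 0, 0, 0, 0, 0, 0, 0, 0], "dz": [-4, -8, -12, -18, -26, -34, -42, -47, -48.5, -48.5], "drx": [0, 0, 0, 0, 0, 0, 0, 0, 0, 0], "dry": [0, 0, 0, 0, 0, 0, 0, 0, 0, 0], "drz": [0, 0, 0, 0, 0, 0, 0, 0, 0, 0]})

```text
clock: 8.95
position: [543.8, 33.6, 187.5]
ee_rot: [0.769, -0.639, 0.0, -0.0]
contact_force: [1.0, -0.2, 0.4]
gripper_width: 51.4
grasp_force: 23.9
```

```bash
python3 - <<'E'
from h import *
im,d,W=grab("wrist"); cv2.imwrite("pics/w4.png",im)
m=(np.hypot(W[...,0]-543,W[...,1]-33)<18)&(W[...,2]>190)&(W[...,2]<230)
print(m.sum(),np.median(W[m],0))
im,d,W=grab("scene"); cv2.imwrite("pics/s4.png",cv2.resize(im[150:310,200:420],None,fx=3,fy=3))
E
```

```text
7825 [543.14084405  32.28450569 215.54045443]
```

View pics/s4.png

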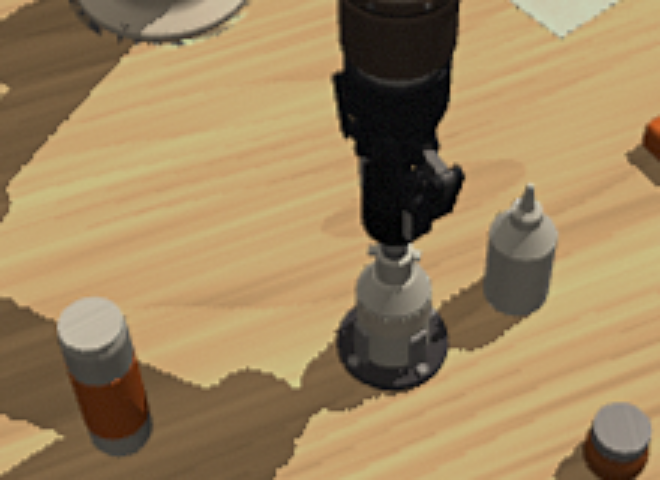

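The picture shows the cap in the gripper at (395,215) above the bare neck with its lugs at (395,260). The bystanders haven't moved. I'll let it settle and hand in.

Request:
nudge_tcp(segments={"dx": [0, 0, 0, 0, 0], "dy": [0, 0, 0, 0, 0], "dz": [0.7, 0.7, 0.7, 0.7, 0.7], "drx": [0, 0, 0, 0, 0], "dry": [0, 0, 0, 0, 0], "drz": [0, 0, 0, 0, 0]})

```text
clock: 9.55
position: [543.8, 33.5, 186.6]
ee_rot: [0.769, -0.639, -0.0, 0.0]
contact_force: [-0.5, 0.2, -0.5]
gripper_width: 50.9
grasp_force: 23.9
```

```bash
python3 -c "from bench import arm; print(arm.job_done())"
```

```text
the job is handed in; nothing more can be done
None
```

The bottle is open: the cap was pushed down, turned about 1.34 rad anticlockwise and lifted off, and is held about 5 cm above its seat over the mouth at about 24 N; I handed the job in at 9.55 s, and it returned no verdict.

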